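# Push a stuck stone sample out of its display block

## Robot

A 7-joint arm with a two-finger parallel gripper is mounted at the origin on the work surface. World frame = base frame: x ahead of the robot, y to its left, z up, the work surface at z = 0. Lengths are in m, angles in rad, forces in N, time in s.
With the tool pointing down it reaches from about 0.4 to 0.875 m from the base axis. Payload 19.3 kg.
Tool frame: the origin (TCP) lies on the centre line of the jaws, within the pads' length; the fingertips stand 14 mm ahead of it and the grasp point (between the pads) lies 5 mm behind it; y points along the fingers, x is the direction in which the jaws open and shut, and the axes are right-handed (so a half turn about y gives the same grasp; the last joint's range is limited). The gripper opens to 85 mm and grips with 20 to 120 N. Pads are 22 mm wide; open, the fingers measure 114 mm over their backs; the gripper's body (76 mm by 85 mm) begins 54 mm behind the grasp point. The pads swing forward as they close: fully open they stand 13 mm farther back than shut.
Start: joints at [1.15, 0.521, -0.036, 1.599, 0.021, 1.021, -0.113], TCP at [0.215, -0.587, 0.245] pointing down, gripper open.
Joint ranges: [-2.91, 2.91], [-0.3, 2.13], [-1.5, 1.42], [0.17, 2.43], [-1.26, 4.41], [0.16, 1.93], [-2.52, 2.52]. Speed limits (rad/s): [1.89, 1.89, 2.39, 2.39, 3.01, 3.01, 3.01].

## Interface

Orientations are given as [roll, pitch, yaw] about the fixed x, y, z axes, in that order (R = Rz(yaw) Ry(pitch) Rx(roll)).
In Python, from workcell import monitor, grab_frame, workorder gives the robot as it stands.
- The arm moves only by the tool drive_tool, never from a script. Its argument "steps" is one flat list of numbers, 5 for each row, row after row: the finger opening in mm, from 0 to 85.4, then the shift along the world's x, y, z in mm, then the turn about the world's z in degrees. In form: [fingers, tx, ty, tz, twist, fingers, tx, ty, tz, twist, ...]. A call has exactly 5 rows; each row shifts and turns the commanded pose from where the row before left it; what a row does not reach is not made up. A row lasts 1/12 s, in which the tool goes at most 41.7 mm and 7.16 degrees, less where a joint would pass 70% of its speed; a pose out of reach is approached as far as the arm can. A call is refused whole if a number of a shift passes 41.7 or a number of a turn 7.16, either way. A call with a gripper value outside its range is refused whole. The fingers move at their own pace and stop on an object; "grip_force" is the grip in N (left out, the last holds). Time passes only in rows, so rows that do not move let the fingers close, or fill a call up. It gives the time, the measured TCP pose, the force and the opening at its end, in the units of the state.
- monitor.observe(): the state, without advancing time (a new reading comes with each control period).
- grab_frame(name): name is "side" or "top"; returns a dict with "frame" (480x640x3 uint8, red, green, blue), "vertical_fov" (degrees; the focal length in pixels is half the picture's height over the tangent of half this angle, whatever the lens; pixels are square), "cx", "cy" (the principal point, pixels), "xyz" and "orientation" of the camera in the world. Camera axes: x right, y down, z forward; pixel columns grow to the right and rows downward; lengths in m; the calibration is good to about 2 mm. A picture is of the moment at which its call begins. There is no depth.
- workorder.job_done(): hands the job in, once; it reports no verdict.
The state is a dict: "clock": time; "qpos": joint angles; "qd": joint speeds; "joint_efforts": joint torques, N m; "position": TCP position; "tool_rot": TCP orientation; "force": force on the tool from outside, world axes, zero at the start; "moment": the same for the moment, N m; "grip_width": finger opening in m.
Only numpy, scipy, OpenCV 4.12 (cv2) and the standard library are available. Lean on these libraries where they do the work, as an engineer would, in place of code of your own. Each camera call takes 0.05 s, during which the arm holds its last target. There are 200 camera calls.

## Task

The square-faced stone sample is stuck in its pocket in the dark display block. Pick up the wooden push stick, push the sample out from behind through the hole at the back until it stands clear on the ledge, and lay the stick back down flat on the open table; then set the sample down gently, upright, in the free end of the sample tray. Do not let the sample fall or topple, leave the round sample in its pocket and leave everything else where it is.

Things in the scene. Friction and masses are not known exactly. Their poses are not given: they have to be found in the camera images.
- display: dark stone display block, fixed. Origin on the table, on its middle line, straight below the front face; +x points out of the pockets (the way a sample comes out), z up. Housing x -45..0, y -63..63, top z 95 mm, with two pockets side by side, centred at y -29 and +29 mm, open to the front: 44 wide, 42 high, 31 mm deep, floor at z 35 mm.
- hole_right (a point): centre of the square access hole, 22 x 22 mm, z 55 mm, through the 14 mm thick back wall of the pocket at y = -29 mm; the point is on the outer back face (display x -45 mm); axes as the display block
- hole_left (a point): the same for the pocket at y = +29 mm
- ledge (a point): middle of the open ledge in front of the pockets: a flat shelf level with the pocket floors (z 35 mm), from display x 0 to x 60 mm, 126 mm wide, no lip at its end; axes as the display block
- square_sample: honey-coloured stone block with a square face: 28 (its x) x 40 (y) x 40 mm tall (z), 80 to 170 g. Starts in either of the two pockets, axes as the display block's, its face sunk 3 mm behind the front face, its back against the back wall. A sprung rubber pad in the pocket's roof clamps it (about 7 N): sliding it out takes about 8 to 14 N. Origin at the centre of its underside
- round_sample: honey-coloured stone disc with a round face, 40 mm diameter, 28 mm thick, standing on its rim in the other pocket, clamped alike. Origin at the lowest point of its rim, mid-thickness; axes start along the display block's
- stick: wooden push stick lying loose on the table. Block handle 60 (along x) x 24 (y) x 30 mm (z); from its front end a round rod 12 mm in diameter and 85 mm long runs along +x, its axis 15 mm above the underside of the handle. Origin at the centre of the underside of the handle; about 50 g, balanced 13 mm in front of the origin
- stick_tip (a point): centre of the rod's free end, 115 mm from the handle's centre; axes as the stick
- stick_handle (a point): centre of the stick's handle; axes as the stick
- tray: low wooden sample tray, fixed: 170 (x) x 150 mm (y) outside, rim 6 mm thick and 14 mm high, inner floor at z 8 mm. Origin under its centre, on the table. The finial stands at its -x end, near x -53 mm; the +x end is free
- finial: small turned honey-stone finial, 34 mm diameter, 36 mm tall, standing in one end of the tray; origin under its centre. To be left alone
- bowl: pale stone bowl, 90 mm across, 40 mm tall, bystander; origin under its centre
- knob_lid: honey-stone jar lid with a knob, 90 mm across, 50 mm tall, lying on the table, bystander; origin under its centre
- candle_cup: brown stone candle cup, 60 mm across, 55 mm tall, bystander; origin under its centre
- coaster: dark stone disc, 90 mm across, 10 mm thick, bystander; origin under its centre
Mind the look-alikes: they are no part of the job. Of the things that look like the tray, the larger one is meant. Of the things that look like the stick, the larger one is meant.

How it is judged:
By the outcome, as a careful person would: the job done as asked, in the order asked, and still so for the second after the job is handed in, with the robot touching nothing.
It also fails if it takes over 70 s, if anything falls off the work surface, if the arm or the gripper's body presses on something with over 40 N, if the wrist force passes 120 N, or if a joint passes its speed limit or range.

## Working session

There is one attempt and no reset: what is moved stays moved. The work goes in short steps, Python scripts to look and compute and a tool call to move; the robot and the scene stay as the last step left them, time stands still between calls to the robot, and variables do not carry over. Pictures are saved under pics/ and viewed, about 8 in all and at most 12, crops included, and the job is handed in when it is done.

Besides the shell and the picture viewer there is one more tool, called after "Call:" by a JSON object that holds its "method" and its "body". drive_tool: Moves the arm, as the interface text tells. Its arguments: {"type":"object","properties":{"steps":{"type":"array"},"grip_force":{"type":"number"}},"required":["steps"]}

```bash
mkdir -p pics; cat > h.py <<'E'
import numpy as np, cv2
from workcell import monitor, grab_frame, workorder
from scipy.spatial.transform import Rotation as R
def grab(n,save=None):
    f=grab_frame(n)
    if save: cv2.imwrite('pics/'+save,cv2.cvtColor(f['frame'],cv2.COLOR_RGB2BGR))
    return f
def cam(f):
    o=np.array(f['orientation'],float)
    M=o if o.shape==(3,3) else (R.from_euler('xyz',o).as_matrix() if o.size==3 else R.from_quat(o).as_matrix())
    fl=240/np.tan(np.radians(f['vertical_fov'])/2)
    return np.array(f['xyz']),M,fl,f['cx'],f['cy']
def ray(c,u,v,z):
    p,M,fl,cx,cy=c; d=M@np.array([(u-cx)/fl,(v-cy)/fl,1]); return p+d*(z-p[2])/d[2]
def proj(c,X):
    p,M,fl,cx,cy=c; q=M.T@(np.array(X)-p); return cx+fl*q[0]/q[2],cy+fl*q[1]/q[2]
E
python3 - <<'E'
from h import *
for n in('top','side'):
    f=grab(n,n+'0.png'); print(n,{k:v for k,v in f.items() if k!='frame'})
print(monitor.observe())
E
```

```text
top {'vertical_fov': 53.530289695993275, 'cx': 325.3176219121576, 'cy': 233.93104871278587, 'xyz': array([ 0.37077406, -0.0220498 ,  1.12745735]), 'orientation': array([-3.01963945,  0.02164368, -1.56521704])}
side {'vertical_fov': 51.69315276790866, 'cx': 309.5431995835761, 'cy': 246.24563420268248, 'xyz': array([0.37377682, 0.64083629, 0.86232011]), 'orientation': array([-2.44657644,  0.01927476, -2.93484963])}
{'clock': 0.1, 'qpos': array([ 1.14978392,  0.52192611, -0.03630476,  1.59991683,  0.02119321,
        1.02110824, -0.11281064]), 'qd': array([-0.00097169, -0.00269466, -0.00042659, -0.00212436,  0.0004012 ,
        0.00129963, -0.00049945]), 'joint_efforts': array([ 2.15246684e-03, -9.28488922e+01,  1.98334605e+00, -3.70535588e+01,
        1.80625822e-02,  5.36471183e-03,  2.99907853e-06]), 'position': array([ 0.21465421, -0.586693  ,  0.2448134 ]), 'tool_rot': array([-1.57086936e+00,  9.71095334e-04, -1.22002940e+00]), 'force': array([ 0.04443787, -0.40702213,  0.01554281]), 'moment': array([-0.00701617,  0.01189798, -0.00598748]), 'grip_width': 0.08554812848451271}
```

View pics/top0.png

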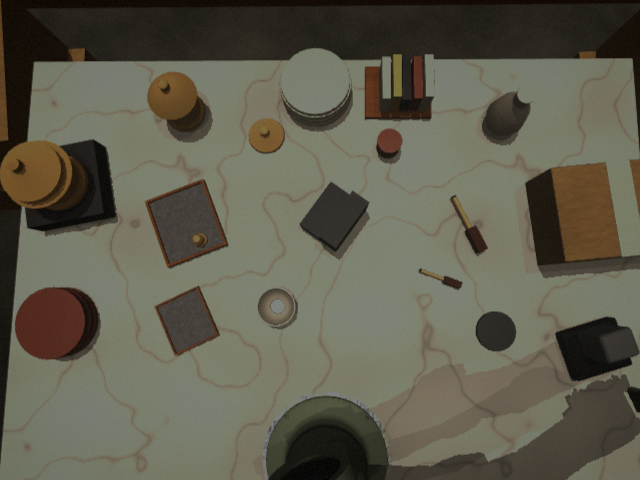

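View pics/side0.png

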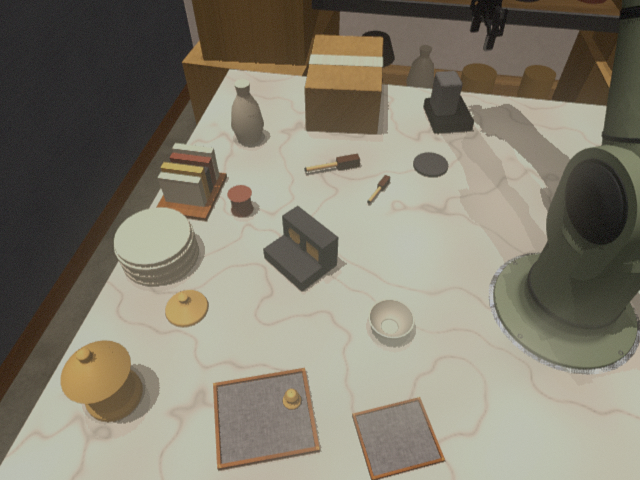

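The side view shows the dark display at (302,248), pockets facing the camera. Look-alikes: sticks, large at top (468,222) and small at (440,278); trays, large at (187,222) with the finial and small at (187,320). I choose the large ones. Next, one close crop of the display, sample and stick.

```bash
python3 - <<'E'
from h import *
s=cv2.imread('pics/side0.png');t=cv2.imread('pics/top0.png')
def g(im,k): return cv2.resize(np.clip(im.astype(float)*1.8,0,255).astype('uint8'),None,fx=k,fy=k,interpolation=cv2.INTER_CUBIC)
a=g(s[195:295,255:355],4);b=g(t[170:270,290:390],4);c=g(t[185:285,410:510],2);d=g(t[175:275,140:240],2);
cv2.imwrite('pics/c1.png',np.vstack([np.hstack([a,b]),np.hstack([c,d,np.zeros((200,400,3),'uint8')])]))
f=grab('top');c=cam(f)
h=cv2.cvtColor(f['frame'],cv2.COLOR_RGB2HSV); 
for nm,(u,v),z in [('tip',(454,197),.015),('handleend',(481,250),.03),('tray',(187,222),0),('fin',(200,240),.0),('bowl',(277,307),0.04),('disp',(335,215),.07)]: print(nm,ray(c,u,v,z).round(3))
E
```

```text
tip [ 0.596 -0.301  0.015]
handleend [ 0.469 -0.356  0.03 ]
tray [0.537 0.337 0.   ]
fin [0.493 0.304 0.   ]
bowl [0.337 0.111 0.04 ]
disp [ 0.543 -0.02   0.07 ]
```

View pics/c1.png

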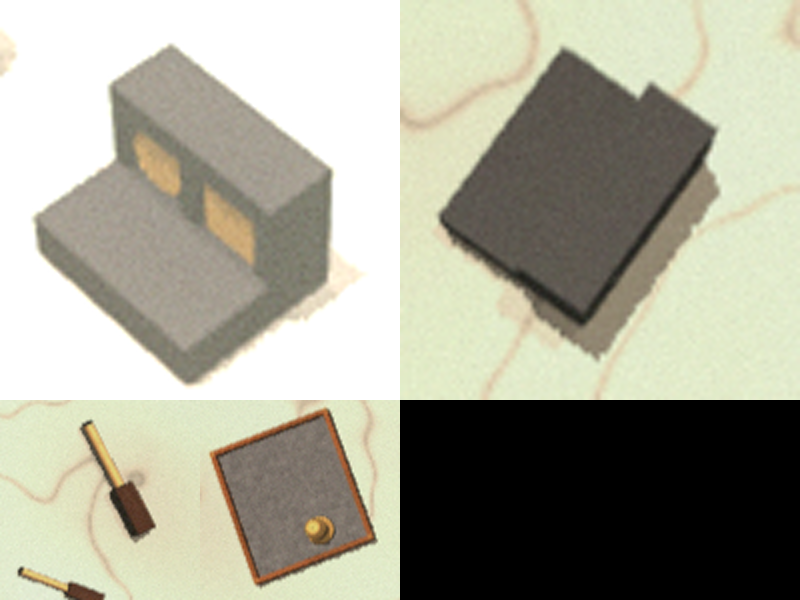

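The crop shows the round sample in the far (image-left) pocket and the square one nearer the robot, i.e. the display's +y pocket, so hole_left. Large stick and large tray are confirmed. Now the poses from corners.

```bash
python3 - <<'E'
from h import *
ft=grab('top');ct=cam(ft);fs=grab('side');cs=cam(fs)
def fit(P,Q): # model P -> world Q 2d rigid
    P=np.array(P,float);Q=np.array(Q);pc=P.mean(0);qc=Q.mean(0)
    H=(P-pc).T@(Q-qc);a=np.arctan2(H[0,1]-H[1,0],H[0,0]+H[1,1])
    Rm=np.array([[np.cos(a),-np.sin(a)],[np.sin(a),np.cos(a)]]);t=qc-Rm@pc
    return t,np.degrees(a),(Q-(P@Rm.T+t))
b=lambda x,y:((x-400)/4+290,y/4+170)
top=[((-.045,-.063),b(715,130),.095),((-.045,.063),b(587,312),.095),((0,-.063),b(650,85),.095)
 ,((.06,-.063),b(565,48),.035),((.06,.063),b(442,218),.035)]
a=lambda x,y:(x/4+255,y/4+195)
side=[((0,-.063),a(112,87),.095),((-.045,-.063),a(170,45),.095),((-.045,.063),a(330,170),.095),((0,.063),a(268,213),.095),((.06,-.063),a(38,218),.035),((.06,.063),a(187,348),.035)]
for n,L,c in(('top',top,ct),('side',side,cs)):
    t,an,r=fit([l[0] for l in L],[ray(c,*l[1],l[2])[:2] for l in L]); print('disp',n,t.round(4),an.round(1),(r*1000).round(0).tolist())
d=lambda x,y:((x-200)/2+140,(y-400)/2+175)
L=[((.085,.075),d(212,453)),((.085,-.075),d(327,410)),((-.085,-.075),d(375,540)),((-.085,.075),d(258,584))]
t,an,r=fit([l[0] for l in L],[ray(ct,*l[1],.014)[:2] for l in L]);print('tray',t.round(4),an.round(1),(r*1000).round(0).tolist())
# stick masks
for n,f,c,(u0,u1,v0,v1) in(('top',ft,ct,(440,495,190,262)),('side',fs,cs,(298,366,148,178))):
    im=f['frame'][v0:v1,u0:u1];h=cv2.cvtColor(im,cv2.COLOR_RGB2HSV).astype(int)
    V=h[...,2];S=h[...,1]
    bright=np.median(V)
    hd=((V<0.5*bright)&(S>80)).astype('uint8'); rd=((S>85)&(V>=.5*bright)&(h[...,0]<30)).astype('uint8')
    for nm,m,z in(('handle',hd,.03),('rod',rd,.016)):
        k,lab,st,ce=cv2.connectedComponentsWithStats(m);i=1+np.argmax(st[1:,4])
        pts=np.argwhere(lab==i)[:,::-1].astype(np.float32)
        W=np.array([ray(c,u+u0,v+v0,z)[:2] for u,v in pts]).astype(np.float32)*1000
        rr=cv2.minAreaRect(W);print(n,nm,len(W),np.round(rr[0],1),np.round(rr[1],1),round(rr[2],1)); print(cv2.boxPoints(rr).round(0).tolist())
        print(' fitline',cv2.fitLine(W,cv2.DIST_L2,0,.01,.01).ravel().round(3))
E
```

```text
disp top [ 0.5422 -0.0231] 54.7 [[-0.0, 2.0], [2.0, -1.0], [-1.0, 1.0], [-1.0, -0.0], [1.0, -2.0]]
disp side [ 0.5429 -0.0167] 54.7 [[-3.0, 1.0], [0.0, 2.0], [3.0, 1.0], [3.0, -2.0], [-4.0, 0.0], [1.0, -3.0]]
tray [0.5322 0.3336] 21.5 [[0.0, -1.0], [-2.0, 2.0], [-0.0, 1.0], [2.0, -2.0]]
top handle 265 [ 498.9 -342.4] [69.4 27.4] 26.5
[[462.0, -346.0], [474.0, -370.0], [536.0, -339.0], [524.0, -315.0]]
 fitline [ 8.90000e-01  4.56000e-01  4.95322e+02 -3.46109e+02]
top rod 175 [ 559.5 -317.6] [81.9 11.8] 25.8
[[520.0, -330.0], [525.0, -341.0], [599.0, -305.0], [594.0, -294.0]]
 fitline [ 9.00000e-01  4.37000e-01  5.59016e+02 -3.17851e+02]
side handle 3 [ 498.8 -329.7] [5.1 0. ] 10.5
[[496.0, -330.0], [496.0, -330.0], [501.0, -329.0], [501.0, -329.0]]
 fitline [ 9.83000e-01  1.84000e-01  4.98771e+02 -3.29682e+02]
side rod 112 [ 498.5 -359.1] [56.1 20.8] 26.1
[[469.0, -362.0], [478.0, -381.0], [528.0, -356.0], [519.0, -337.0]]
 fitline [ 8.92000e-01  4.51000e-01  4.98915e+02 -3.59282e+02]
```

Call:
{"method": "drive_tool", "body": {"steps": [85, 28, 24, 0, 1.2, 85, 28, 24, 0, 1.2, 85, 28, 24, 0, 1.2, 85, 28, 24, 0, 1.2, 85, 28, 24, 0, 1.2], "grip_force": 80}}

```text
clock: 0.67
position: [0.3558, -0.4656, 0.2453]
tool_rot: [-1.571, -0.0, -1.114]
force: [0.6, -0.1, 1.3]
grip_width: 0.0848
```

Call:
{"method": "drive_tool", "body": {"steps": [85, 28, 24, -20, 0, 85, 28, 24, -20, 0, 85, 28, 24, -20, 0, 85, 28, 24, -20, 0, 85, 27, 24, -20, 0]}}

```text
clock: 1.08
position: [0.4942, -0.3463, 0.145]
tool_rot: [-1.571, -0.0, -1.115]
force: [0.9, -1.5, 0.4]
grip_width: 0.0854
```

Call:
{"method": "drive_tool", "body": {"steps": [70, 0, 0, -20, 0, 60, 0, 0, -20, 0, 60, 0, 0, -15, 0, 60, 0, 0, 0, 0, 60, 0, 0, 0, 0]}}

```text
clock: 1.5
position: [0.4927, -0.3475, 0.0906]
tool_rot: [-1.571, 0.001, -1.115]
force: [0.8, -0.3, -0.1]
grip_width: 0.0605
```

Call:
{"method": "drive_tool", "body": {"steps": [60, 1, -1, -20, 0, 60, 0, 0, -20, 0, 55, 0, 0, -15, 0, 55, 0, 0, -10, 0, 50, 0, 0, -5, 0]}}

```text
clock: 1.92
position: [0.494, -0.3488, 0.0207]
tool_rot: [-1.571, 0.0, -1.116]
force: [0.4, 0.2, 0.4]
grip_width: 0.0497
```

```bash
python3 - <<'E'
from h import *
f=grab('top','g1.png');g=grab('side','g1s.png')
k=lambda im:cv2.resize(np.clip(im.astype(float)*1.8,0,255).astype('uint8'),(400,400),interpolation=cv2.INTER_CUBIC)
cv2.imwrite('pics/g1c.png',np.hstack([k(cv2.imread('pics/g1.png')[170:290,410:530]),k(cv2.imread('pics/g1s.png')[90:210,290:410])]))
E
```

```text
(no output)
```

View pics/g1c.png

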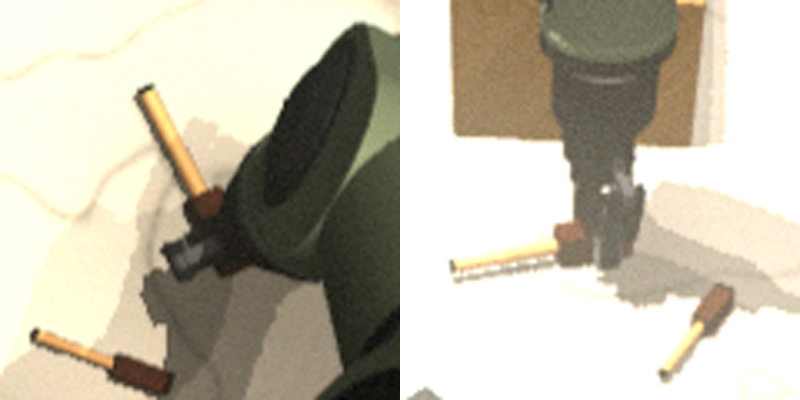

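The jaws straddle the large stick's handle (top crop about (215,235)), with the small stick clear of them. Closing now.

Call:
{"method": "drive_tool", "body": {"steps": [20, 0, 0, 0, 0, 15, 0, 0, 0, 0, 10, 0, 0, 0, 0, 10, 0, 0, 0, 0, 10, 0, 0, 0, 0], "grip_force": 90}}

```text
clock: 2.43
position: [0.4946, -0.349, 0.0222]
tool_rot: [-1.57, -0.002, -1.115]
force: [-2.1, 0.7, 10.0]
grip_width: 0.0221
```

Call:
{"method": "drive_tool", "body": {"steps": [10, 0, 0, 0, 0, 10, 0, 0, 0, 0, 10, 0, 0, 10, 0, 10, 0, 0, 15, 0, 10, 0, 0, 15, 0]}}

```text
clock: 2.85
position: [0.494, -0.3486, 0.0622]
tool_rot: [-1.571, -0.0, -1.115]
force: [1.0, -0.6, -0.9]
grip_width: 0.0224
```

Call:
{"method": "drive_tool", "body": {"steps": [10, -9, 18, 2, 2.9, 10, -9, 18, 0, 2.9, 10, -9, 18, 0, 2.9, 10, -9, 18, 0, 2.9, 10, -9, 18, 0, 2.9]}}

```text
clock: 3.27
position: [0.4488, -0.258, 0.064]
tool_rot: [-1.57, -0.001, -0.86]
force: [-0.1, 0.0, -1.4]
grip_width: 0.0222
```

Call:
{"method": "drive_tool", "body": {"steps": [10, -9, 18, 0, 2.9, 10, -9, 18, 0, 2.9, 10, -9, 18, 0, 2.9, 10, -9, 18, 0, 2.9, 10, -9, 18, 0, 2.6]}}

```text
clock: 3.68
position: [0.4039, -0.1681, 0.0638]
tool_rot: [-1.571, -0.001, -0.612]
force: [0.4, 0.9, -0.5]
grip_width: 0.0221
```

Call:
{"method": "drive_tool", "body": {"steps": [10, 0, 0, 0, 0, 10, 0, 0, 0, 0, 10, 0, 0, 0, 0, 10, 0, 0, 0, 0, 10, 0, 0, 0, 0]}}

```text
clock: 4.1
position: [0.4043, -0.1693, 0.063]
tool_rot: [-1.571, -0.001, -0.616]
force: [0.9, 0.2, -1.0]
grip_width: 0.0222
```

```bash
python3 - <<'E'
from h import *
grab('top','p1.png');grab('side','p1s.png');print(monitor.observe()['position'],np.degrees(monitor.observe()['tool_rot']))
k=lambda im:cv2.resize(np.clip(im.astype(float)*1.8,0,255).astype('uint8'),(400,400),interpolation=cv2.INTER_CUBIC)
cv2.imwrite('pics/p1c.png',np.hstack([k(cv2.imread('pics/p1.png')[180:280,310:410]),k(cv2.imread('pics/p1s.png')[180:280,270:370])]))
E
```

```text
[ 0.4041305  -0.16902929  0.06286032] [-9.00002355e+01 -1.13468314e-02 -3.52557840e+01]
```

View pics/p1c.png

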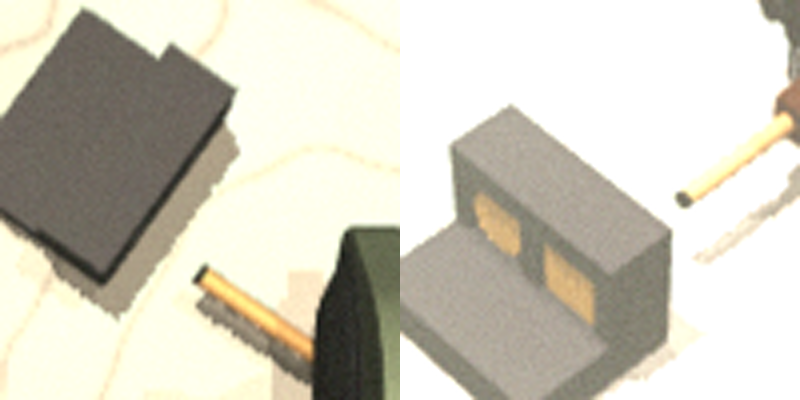

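The stick is held level behind the display, with its tip at top pixel (360.5,248.5) and side pixel (341,229.5). Next I triangulate the tip.

```bash
cat >> h.py <<'E'
def tri(c1,p1,c2,p2):
    a,b=[(c[0],c[1]@np.array([(p[0]-c[3])/c[2],(p[1]-c[4])/c[2],1])) for c,p in((c1,p1),(c2,p2))]
    s=np.linalg.lstsq(np.c_[a[1],-b[1]],b[0]-a[0],rcond=None)[0]
    P,Q=a[0]+s[0]*a[1],b[0]+s[1]*b[1]; return (P+Q)/2,(Q-P)*1000
A=np.radians(54.7);D0=np.array([.5425,-.020]);RD=np.array([[np.cos(A),-np.sin(A)],[np.sin(A),np.cos(A)]])
todisp=lambda p:(RD.T@(np.array(p)[:2]-D0)*1000).round(1)
E
python3 - <<'E'
from h import *
ct=cam(grab('top'));cs=cam(grab('side'))
P,e=tri(ct,(360.5,248.5),cs,(341,229.5));print('tip',P.round(4),e.round(1),todisp(P))
for z in(.05,.055,.06):
  a=ray(ct,360.5,248.5,z);b=ray(ct,388.2,267,z);s=ray(cs,341,229.5,z);s2=ray(cs,365,212,z);
  an=lambda d:np.degrees(np.arctan2(d[1],d[0])).round(1)
  print(z,a[:2].round(4),todisp(a),an(a-b),'side',todisp(s),an(s-s2))
# housing top corners triangulated
for n,t,s in(('back-y',(368.75,202.5),(297.5,206.25)),('back+y',(336.75,248),(337.5,237.5)),('front-y',(352.5,191.25),(283,216.75)),('led-y',(331.25,182),(264.5,249.5)),('led+y',(300.5,224.5),(301.75,282))):
  P,e=tri(ct,t,cs,s);print(n,P.round(4),e.round(1),todisp(P))
print(todisp(monitor.observe()['position']))
E
```

```text
tip [ 0.4698 -0.078   0.051 ] [0.5 0.  0. ] [-89.3  25.8]
0.05 [ 0.4696 -0.078 ] [-89.5  25.9] 56.2 side [-89.8  25. ] 54.6
0.055 [ 0.4692 -0.0778] [-89.5  26.4] 56.2 side [-86.5  28. ] 54.6
0.06 [ 0.4687 -0.0775] [-89.6  27. ] 56.2 side [-83.3  31.1] 54.6
back-y [ 0.5694 -0.0946  0.0877] [1.6 0.1 0.3] [-45.4 -65.1]
back+y [ 0.4684 -0.024   0.0856] [2.1 0.1 0.2] [-46.1  58.2]
front-y [ 0.594  -0.0588  0.087 ] [-0. -0. -0.] [ -1.9 -64.5]
led-y [ 0.6286 -0.0109  0.0258] [-1.5 -0.1 -0.4] [ 57.2 -65. ]
led+y [0.5279 0.0606 0.0282] [0.9 0.1 0.1] [57.4 58.5]
[-201.5   27. ]
```

Call:
{"method": "drive_tool", "body": {"steps": [10, 4.6, 6.5, -2, 0, 10, 4.6, 6.5, 0, 0, 10, 4.6, 6.5, 0, 0, 10, 4.6, 6.5, 0, 0, 10, 4.6, 6.5, 0, 0]}}

```text
clock: 4.72
position: [0.4277, -0.135, 0.0608]
tool_rot: [-1.571, -0.0, -0.614]
force: [-0.5, -0.5, 0.3]
grip_width: 0.0223
```

Call:
{"method": "drive_tool", "body": {"steps": [10, 1.2, 1.6, 0, 0, 10, 1.2, 1.6, 0, 0, 10, 1.2, 1.6, 0, 0, 10, 0, 0, 0, 0, 10, 0, 0, 0, 0]}}

```text
clock: 5.13
position: [0.4305, -0.1315, 0.0608]
tool_rot: [-1.571, 0.0, -0.615]
force: [-0.1, -0.6, -0.6]
grip_width: 0.0221
```

```bash
python3 - <<'E'
from h import *
grab('top','p2.png');grab('side','p2s.png');s=monitor.observe();print(s['position'],s['force'],todisp(s['position']))
k=lambda im:cv2.resize(np.clip(im.astype(float)*1.8,0,255).astype('uint8'),(400,400),interpolation=cv2.INTER_CUBIC)
cv2.imwrite('pics/p2c.png',np.hstack([k(cv2.imread('pics/p2.png')[190:270,320:400]),k(cv2.imread('pics/p2s.png')[180:260,290:370])]))
E
```

```text
[ 0.43040193 -0.13155855  0.06083528] [ 0.36572637  0.09224426 -0.49565984] [-155.8   27. ]
```

View pics/p2c.png

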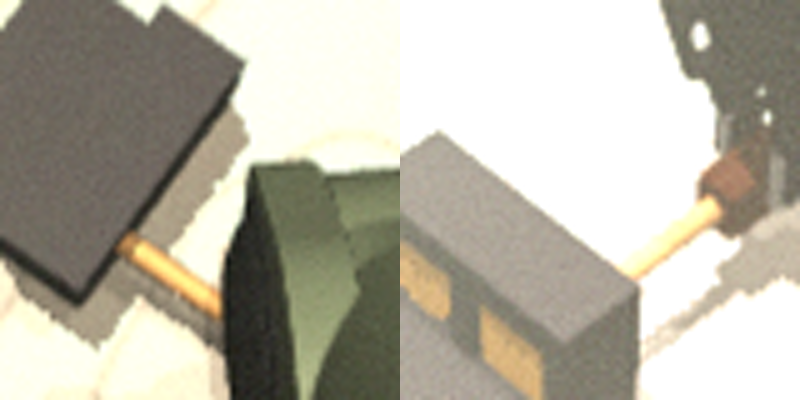

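Top view: the rod meets the back edge at about y = +30 (crop (125,243)) and no force shows. I go on slowly.

Call:
{"method": "drive_tool", "body": {"steps": [10, 1.2, 1.6, 0, 0, 10, 1.2, 1.6, 0, 0, 10, 1.2, 1.6, 0, 0, 10, 1.2, 1.6, 0, 0, 10, 0, 0, 0, 0]}}

```text
clock: 5.65
position: [0.4356, -0.1246, 0.0608]
tool_rot: [-1.571, 0.0, -0.614]
force: [0.2, 0.2, 0.5]
grip_width: 0.0223
```

Call:
{"method": "drive_tool", "body": {"steps": [10, 1.2, 1.6, 0, 0, 10, 1.2, 1.6, 0, 0, 10, 1.2, 1.6, 0, 0, 10, 0, 0, 0, 0, 10, 0, 0, 0, 0]}}

```text
clock: 6.07
position: [0.4382, -0.1207, 0.0607]
tool_rot: [-1.572, 0.001, -0.615]
force: [-4.3, -6.6, 0.9]
grip_width: 0.022
```

Call:
{"method": "drive_tool", "body": {"steps": [10, 1.2, 1.6, 0, 0, 10, 1.2, 1.6, 0, 0, 10, 1.2, 1.6, 0, 0, 10, 1.1, 1.6, 0, 0, 10, 1.1, 1.6, 0, 0]}}

```text
clock: 6.48
position: [0.4436, -0.113, 0.0607]
tool_rot: [-1.573, 0.001, -0.616]
force: [-4.9, -9.1, 0.6]
grip_width: 0.0223
```

Call:
{"method": "drive_tool", "body": {"steps": [10, 1.2, 1.6, 0, 0, 10, 1.2, 1.6, 0, 0, 10, 1.2, 1.6, 0, 0, 10, 1.1, 1.6, 0, 0, 10, 1.1, 1.6, 0, 0]}}

```text
clock: 6.9
position: [0.4494, -0.105, 0.0606]
tool_rot: [-1.573, 0.001, -0.616]
force: [-5.8, -7.5, 1.3]
grip_width: 0.0218
```

```bash
python3 - <<'E'
from h import *
grab('side','p3s.png');s=monitor.observe();print(s['position'],s['force'],todisp(s['position']))
k=lambda im:cv2.resize(np.clip(im.astype(float)*1.8,0,255).astype('uint8'),(500,500),interpolation=cv2.INTER_CUBIC)
cv2.imwrite('pics/p3c.png',k(cv2.imread('pics/p3s.png')[195:295,255:355]))
E
```

```text
[ 0.44969307 -0.10469019  0.06065551] [-3.92356231 -6.21441866  1.6331454 ] [-122.7   26.8]
```

View pics/p3c.png

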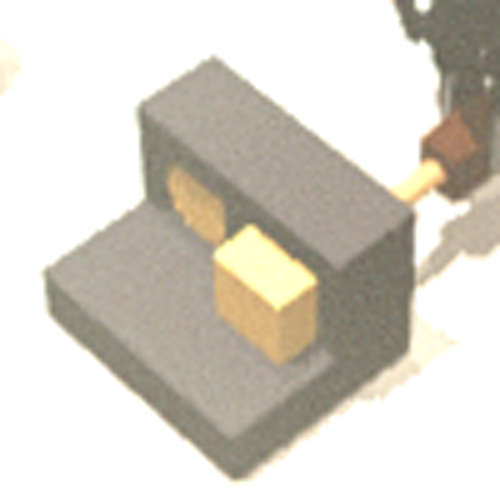

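The square sample is sliding out straight and upright, centred at (265,295) in the crop. Pushing about 24 mm more, slower at the end.

Call:
{"method": "drive_tool", "body": {"steps": [10, 1.2, 1.6, 0, 0, 10, 1.1, 1.6, 0, 0, 10, 0.9, 1.2, 0, 0, 10, 0.9, 1.2, 0, 0, 10, 0.9, 1.2, 0, 0]}}

```text
clock: 7.37
position: [0.4557, -0.0971, 0.0608]
tool_rot: [-1.571, 0.0, -0.614]
force: [0.4, -1.0, -1.1]
grip_width: 0.0221
```

Call:
{"method": "drive_tool", "body": {"steps": [10, 0.9, 1.2, 0, 0, 10, 0.9, 1.2, 0, 0, 10, 0.9, 1.2, 0, 0, 10, 0.9, 1.2, 0, 0, 10, 0.9, 1.2, 0, 0]}}

```text
clock: 7.78
position: [0.4602, -0.0912, 0.0608]
tool_rot: [-1.571, -0.0, -0.614]
force: [-0.9, -0.6, -0.5]
grip_width: 0.0225
```

Call:
{"method": "drive_tool", "body": {"steps": [10, 0.9, 1.2, 0, 0, 10, 0.9, 1.2, 0, 0, 10, 0.9, 1.2, 0, 0, 10, 0.9, 1.2, 0, 0, 10, 0.9, 1.2, 0, 0]}}

```text
clock: 8.2
position: [0.4647, -0.0851, 0.0608]
tool_rot: [-1.571, 0.0, -0.614]
force: [-0.3, -0.5, -1.2]
grip_width: 0.0226
```

```bash
python3 - <<'E'
from h import *
grab('side','p4s.png');grab('top','p4.png');s=monitor.observe();print(s['position'],s['force'],todisp(s['position']))
k=lambda im:cv2.resize(np.clip(im.astype(float)*1.8,0,255).astype('uint8'),(400,400),interpolation=cv2.INTER_CUBIC)
cv2.imwrite('pics/p4c.png',np.hstack([k(cv2.imread('pics/p4.png')[170:270,290:390]),k(cv2.imread('pics/p4s.png')[195:295,255:355])]))
E
```

```text
[ 0.46476384 -0.08503925  0.06083094] [-0.79567216 -0.2506255  -0.98903602] [-98.   25.9]
```

View pics/p4c.png

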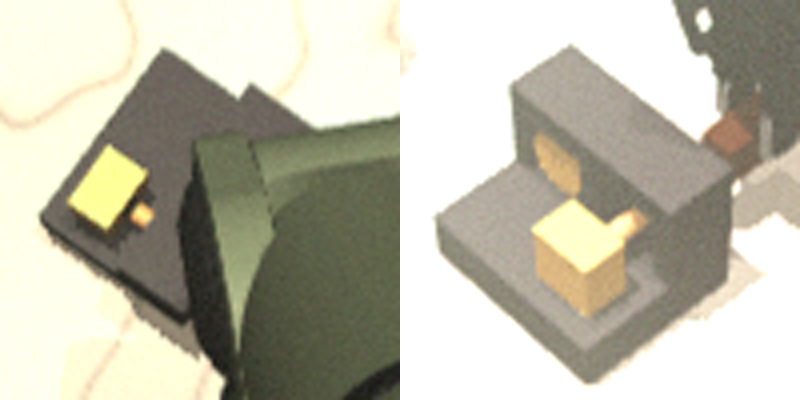

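The sample stands upright and clear on the ledge (side crop (580,258), top crop (108,188)). Retracting the rod and returning the stick to its old spot.

Call:
{"method": "drive_tool", "body": {"steps": [10, -5.8, -8.2, 0, 0, 10, -7.5, -10.6, 0, 0, 10, -7.5, -10.6, 0, 0, 10, -7.5, -10.6, 0, 0, 10, -7.5, -10.6, 0, 0]}}

```text
clock: 8.72
position: [0.4278, -0.137, 0.0609]
tool_rot: [-1.571, 0.0, -0.615]
force: [-0.6, -0.4, -0.9]
grip_width: 0.0222
```

Call:
{"method": "drive_tool", "body": {"steps": [10, -7.5, -10.6, 0, 0, 10, -7.5, -10.6, 0, 0, 10, -7.5, -10.6, 0, 0, 10, -5.8, -8.2, 0, 0, 10, 0, -10, 3, 0]}}

```text
clock: 9.13
position: [0.3986, -0.1866, 0.0635]
tool_rot: [-1.572, 0.001, -0.615]
force: [-0.5, 0.4, -0.4]
grip_width: 0.0223
```

Call:
{"method": "drive_tool", "body": {"steps": [10, 9, -18, 0, -2.9, 10, 9, -18, 0, -2.9, 10, 9, -18, 0, -2.9, 10, 9, -18, 0, -2.9, 10, 9, -18, 0, -2.9]}}

```text
clock: 9.55
position: [0.4453, -0.2773, 0.0639]
tool_rot: [-1.571, 0.0, -0.87]
force: [0.3, 0.2, -0.9]
grip_width: 0.0224
```

Call:
{"method": "drive_tool", "body": {"steps": [10, 9, -17, 0, -2.9, 10, 9, -17, 0, -2.9, 10, 9, -16, 0, -2.9, 10, 9, -16, 0, -2.9, 10, 9, -16, 0, -2.6]}}

```text
clock: 9.97
position: [0.4902, -0.3591, 0.0638]
tool_rot: [-1.571, 0.0, -1.118]
force: [0.1, -1.1, -0.8]
grip_width: 0.0219
```

Call:
{"method": "drive_tool", "body": {"steps": [10, 0, 0, 0, 0, 10, 0, 0, -10, 0, 10, 0, 0, -10, 0, 10, 0, 0, -8, 0, 10, 0, 0, 0, 0]}}

```text
clock: 10.38
position: [0.4892, -0.3567, 0.0335]
tool_rot: [-1.572, 0.003, -1.114]
force: [-1.0, 0.2, 0.1]
grip_width: 0.0225
```

Call:
{"method": "drive_tool", "body": {"steps": [10, 0, 0, -4, 0, 10, 0, 0, -3, 0, 10, 0, 0, -2, 0, 10, 0, 0, 0, 0, 10, 0, 0, 0, 0]}}

```text
clock: 10.8
position: [0.4905, -0.3579, 0.0269]
tool_rot: [-1.571, -0.0, -1.115]
force: [0.2, -0.3, -0.1]
grip_width: 0.0222
```

Call:
{"method": "drive_tool", "body": {"steps": [10, 0, 0, -1, 0, 10, 0, 0, -1, 0, 10, 0, 0, 0, 0, 10, 0, 0, 0, 0, 10, 0, 0, 0, 0]}}

```text
clock: 11.22
position: [0.4905, -0.3579, 0.0249]
tool_rot: [-1.571, 0.0, -1.115]
force: [0.2, -0.1, -0.4]
grip_width: 0.0224
```

Call:
{"method": "drive_tool", "body": {"steps": [10, 0, 0, -1, 0, 10, 0, 0, -1, 0, 10, 0, 0, -0.5, 0, 10, 0, 0, 0, 0, 10, 0, 0, 0, 0]}}

```text
clock: 11.63
position: [0.4905, -0.3579, 0.0223]
tool_rot: [-1.571, 0.0, -1.115]
force: [0.2, 0.4, -0.9]
grip_width: 0.0223
```

Call:
{"method": "drive_tool", "body": {"steps": [10, 0, 0, -0.5, 0, 10, 0, 0, -0.5, 0, 10, 0, 0, 0, 0, 10, 0, 0, 0, 0, 10, 0, 0, 0, 0]}}

```text
clock: 12.05
position: [0.4905, -0.3579, 0.0222]
tool_rot: [-1.571, -0.0, -1.115]
force: [-4.8, 3.8, 18.1]
grip_width: 0.022
```

Touchdown felt. Releasing and rising.

Call:
{"method": "drive_tool", "body": {"steps": [28, 0, 0, 0.5, 0, 36, 0, 0, 0, 0, 50, 0, 0, 0, 0, 55, 0, 0, 0, 0, 55, 0, 0, 0, 0]}}

```text
clock: 12.47
position: [0.4904, -0.3579, 0.0217]
tool_rot: [-1.571, 0.0, -1.115]
force: [0.3, -0.9, -0.8]
grip_width: 0.0551
```

Call:
{"method": "drive_tool", "body": {"steps": [60, 0, 0, 10, 0, 60, 0, 0, 20, 0, 60, 0, 0, 30, 0, 60, 0, 0, 40, 0, 70, 0, 0, 40, 0]}}

```text
clock: 12.88
position: [0.49, -0.3575, 0.1637]
tool_rot: [-1.571, 0.001, -1.115]
force: [0.8, 0.7, -0.8]
grip_width: 0.0695
```

```bash
python3 - <<'E'
from h import *
ft=grab('top','q1.png');fs=grab('side','q1s.png');s=monitor.observe();print(s['position'],s['force'],np.degrees(s['tool_rot']))
k=lambda im:cv2.resize(np.clip(im.astype(float)*1.8,0,255).astype('uint8'),(400,400),interpolation=cv2.INTER_CUBIC)
t=cv2.imread('pics/q1.png');sd=cv2.imread('pics/q1s.png')
cv2.imwrite('pics/q1c.png',np.hstack([k(t[180:260,295:375]),k(sd[140:260,265:385])]))
ct=cam(ft)
h=cv2.cvtColor(ft['frame'],cv2.COLOR_RGB2HSV)[180:260,295:375].astype(int)
m=((h[...,1]>100)&(h[...,2]>70)).astype('uint8')
k,lab,st,ce=cv2.connectedComponentsWithStats(m);i=1+np.argmax(st[1:,4]);print(st[i],ce[i]+[295,180])
W=np.array([ray(ct,u+295,v+180,.075)[:2] for v,u in np.argwhere(lab==i)],np.float32)*1000
r=cv2.minAreaRect(W);print(r, todisp(np.array(r[0])/1000))
E
```

```text
[ 0.49273966 -0.35947459  0.16871962] [ 0.89548285 -0.57969091 -0.80960872] [-89.7297068   -0.44552801 -63.92512872]
[ 12  27  20  21 216] [316.49074074 216.86111111]
((538.421630859375, 21.79327392578125), (27.993762969970703, 39.99298858642578), 54.55306625366211) [31.8 27.5]
```

View pics/q1c.png

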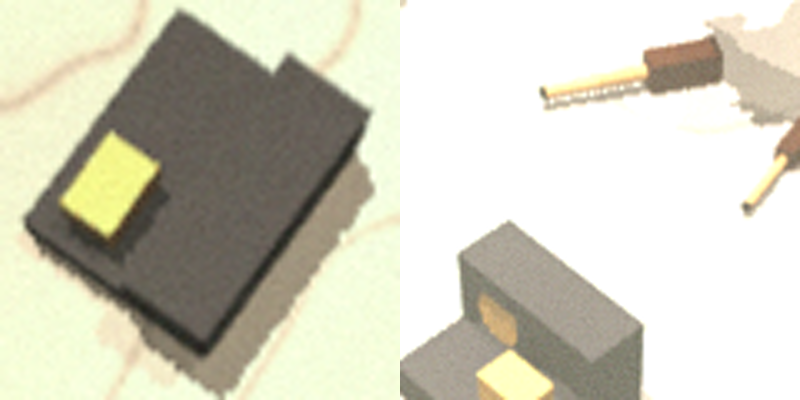

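The stick lies flat on open table and the sample stands on the ledge at (0.538, 0.022), yaw 54.6°. Moving above it.

Call:
{"method": "drive_tool", "body": {"steps": [85, 3.2, 25.5, 2, 1.9, 85, 3.2, 25.5, 2, 1.9, 85, 3.2, 25.5, 2, 1.9, 85, 3.2, 25.5, 0, 1.9, 85, 3.2, 25.5, 0, 1.9]}}

```text
clock: 13.4
position: [0.5065, -0.2293, 0.1687]
tool_rot: [-1.57, -0.001, -0.948]
force: [-0.2, 0.2, 0.1]
grip_width: 0.085
```

Call:
{"method": "drive_tool", "body": {"steps": [85, 3.2, 25.5, 0, 1.9, 85, 3.2, 25.5, 0, 1.9, 85, 3.2, 25.5, 0, 1.9, 85, 3.2, 25.5, 0, 1.9, 85, 3.2, 25.5, 0, 1.9]}}

```text
clock: 13.82
position: [0.5225, -0.1018, 0.1686]
tool_rot: [-1.571, -0.001, -0.782]
force: [0.5, -0.4, -0.6]
grip_width: 0.0846
```

Call:
{"method": "drive_tool", "body": {"steps": [85, 3.2, 25.5, 0, 1.9, 85, 3.2, 25.5, 0, 1.9, 85, 3.2, 25.5, 0, 1.9, 85, 3.2, 25.5, 0, 1.9, 85, 3.2, 25.0, 0, 1.9]}}

```text
clock: 14.23
position: [0.5385, 0.0254, 0.1686]
tool_rot: [-1.571, -0.001, -0.616]
force: [0.5, 0.4, -0.6]
grip_width: 0.085
```

Call:
{"method": "drive_tool", "body": {"steps": [85, 0, 0, -20, 0, 85, 0, 0, -20, 0, 85, 0, 0, 0, 0, 85, 0, 0, 0, 0, 85, 0, 0, 0, 0]}}

```text
clock: 14.65
position: [0.5389, 0.0239, 0.1289]
tool_rot: [-1.57, -0.001, -0.618]
force: [-0.1, -0.6, 0.2]
grip_width: 0.0853
```

```bash
python3 - <<'E'
from h import *
fs=grab('side','q2s.png');grab('top','q2.png');s=monitor.observe();print(s['position'],s['force'],np.degrees(s['tool_rot']))
k=lambda im:cv2.resize(np.clip(im.astype(float)*1.8,0,255).astype('uint8'),(400,400),interpolation=cv2.INTER_CUBIC)
cv2.imwrite('pics/q2c.png',np.hstack([k(cv2.imread('pics/q2.png')[160:280,270:390]),k(cv2.imread('pics/q2s.png')[170:290,240:360])]))
E
```

```text
[0.53905958 0.02388315 0.12907905] [-0.57631619  0.7439859  -0.64290382] [-8.99451465e+01 -7.15582282e-02 -3.54365578e+01]
```

View pics/q2c.png

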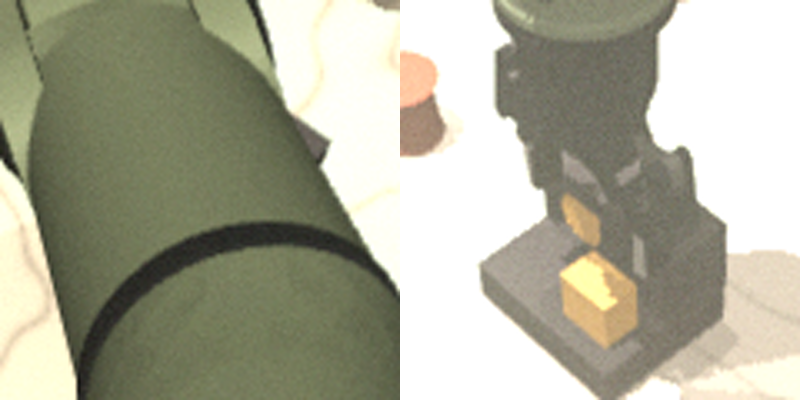

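The fingers straddle the sample (side crop (600,298)). Descending.

Call:
{"method": "drive_tool", "body": {"steps": [85, 0, 0, -15, 0, 85, 0, 0, -15, 0, 80, 0, 0, -15, 0, 80, 0, 0, -10, 0, 75, 0, 0, 0, 0]}}

```text
clock: 15.17
position: [0.5379, 0.0239, 0.0718]
tool_rot: [-1.572, 0.001, -0.618]
force: [-1.1, 0.0, -1.3]
grip_width: 0.0748
```

Call:
{"method": "drive_tool", "body": {"steps": [70, 0, 0, -7, 0, 65, 0, 0, -7, 0, 60, 0, 0, 0, 0, 55, 0, 0, 0, 0, 52, 0, 0, 0, 0], "grip_force": 40}}

```text
clock: 15.58
position: [0.5387, 0.0241, 0.0592]
tool_rot: [-1.571, -0.0, -0.618]
force: [-0.6, 0.8, -0.1]
grip_width: 0.052
```

```bash
python3 - <<'E'
from h import *
fs=grab('side','q3s.png');s=monitor.observe();print(s['position'],s['force'])
k=lambda im:cv2.resize(np.clip(im.astype(float)*2,0,255).astype('uint8'),(500,500),interpolation=cv2.INTER_CUBIC)
cv2.imwrite('pics/q3c.png',k(cv2.imread('pics/q3s.png')[195:295,250:350]))
E
```

```text
[0.53868601 0.02409895 0.059192  ] [ 0.89886099  0.16304124 -0.52113829]
```

View pics/q3c.png

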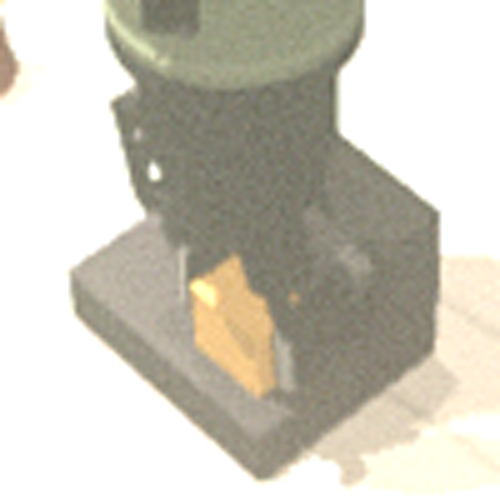

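The pads sit either side of the sample, which is upright. Closing gently, then lifting.

Call:
{"method": "drive_tool", "body": {"steps": [48, 0, 0, 0, 0, 45, 0, 0, 0, 0, 42, 0, 0, 0, 0, 38, 0, 0, 0, 0, 34, 0, 0, 0, 0], "grip_force": 50}}

```text
clock: 16.05
position: [0.5387, 0.0241, 0.0592]
tool_rot: [-1.571, -0.0, -0.618]
force: [-1.1, -0.2, 7.1]
grip_width: 0.0396
```

Call:
{"method": "drive_tool", "body": {"steps": [30, 0, 0, 0, 0, 30, 0, 0, 0, 0, 30, 0, 0, 4, 0, 30, 0, 0, 8, 0, 30, 0, 0, 10, 0]}}

```text
clock: 16.47
position: [0.5382, 0.0241, 0.0812]
tool_rot: [-1.571, 0.001, -0.618]
force: [0.7, 0.1, -1.6]
grip_width: 0.0391
```

Call:
{"method": "drive_tool", "body": {"steps": [30, 0, 0, 15, 0, 30, 0, 0, 18, 0, 30, 0, 0, 15, 0, 30, 0, 0, 0, 0, 30, 0, 0, 0, 0]}}

```text
clock: 16.88
position: [0.539, 0.024, 0.13]
tool_rot: [-1.57, -0.002, -0.618]
force: [-0.3, 0.2, -1.4]
grip_width: 0.0391
```

Call:
{"method": "drive_tool", "body": {"steps": [30, 2.3, 12, 0, -2.2, 30, 2.3, 22, 0, -2.2, 30, 2.3, 22, 0, -2.2, 30, 2.3, 22, 0, -2.2, 30, 2.3, 22, 0, -2.2]}}

```text
clock: 17.3
position: [0.5496, 0.125, 0.1282]
tool_rot: [-1.572, 0.001, -0.812]
force: [0.2, -0.4, -1.2]
grip_width: 0.039
```

Call:
{"method": "drive_tool", "body": {"steps": [30, 2.3, 25, 0, -2.2, 30, 2.3, 25, 0, -2.2, 30, 2.3, 25, 0, -2.2, 30, 2.3, 25, 0, -2.2, 30, 2.3, 25, 0, -2.2]}}

```text
clock: 17.72
position: [0.561, 0.2502, 0.128]
tool_rot: [-1.572, 0.0, -1.004]
force: [0.4, -0.4, -0.7]
grip_width: 0.0389
```

Call:
{"method": "drive_tool", "body": {"steps": [30, 2.3, 25, 0, -2.2, 30, 2.3, 25, 0, -2.2, 30, 2.3, 22, 0, -2.2, 30, 2.4, 18, 0, -2.2, 30, 2.4, 11, 0, -2.2]}}

```text
clock: 18.13
position: [0.5722, 0.3525, 0.1278]
tool_rot: [-1.572, 0.001, -1.194]
force: [-0.8, -0.4, -0.7]
grip_width: 0.0395
```

Call:
{"method": "drive_tool", "body": {"steps": [30, 0, 0, -15, 0, 30, 0, 0, -20, 0, 30, 0, 0, -10, 0, 30, 0, 0, 0, 0, 30, 0, 0, 0, 0]}}

```text
clock: 18.55
position: [0.5729, 0.3498, 0.0833]
tool_rot: [-1.572, -0.0, -1.194]
force: [-0.2, -0.4, -1.6]
grip_width: 0.0392
```

```bash
python3 - <<'E'
from h import *
fs=grab('side','r1s.png');s=monitor.observe();print(s['position'],s['force'],np.degrees(s['tool_rot']))
k=lambda im:cv2.resize(np.clip(im.astype(float)*2,0,255).astype('uint8'),(500,500),interpolation=cv2.INTER_CUBIC)
cv2.imwrite('pics/r1c.png',k(cv2.imread('pics/r1s.png')[320:480,190:350]))
E
```

```text
[0.5733564  0.35001353 0.08420828] [ 0.15792099  0.40898402 -1.91536373] [-8.99988917e+01 -1.59445451e-03 -6.84148111e+01]
```

View pics/r1c.png

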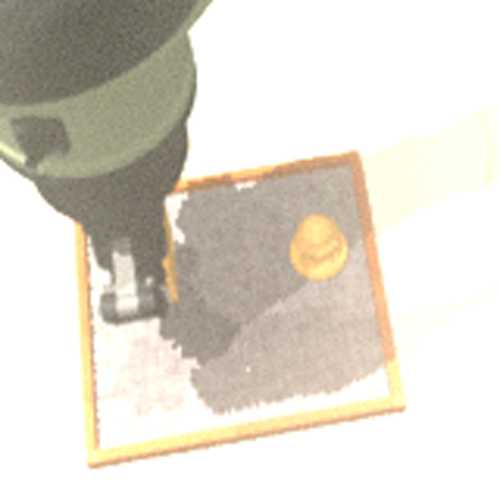

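The sample hangs over the tray's free end (crop about (160,280)), well inside the rim and clear of the finial at (320,245). Lowering.

Call:
{"method": "drive_tool", "body": {"steps": [30, 0, 0, -15, 0, 30, 0, 0, -15, 0, 30, 0, 0, -10, 0, 30, 0, 0, -6, 0, 30, 0, 0, 0, 0]}}

```text
clock: 19.02
position: [0.5724, 0.3496, 0.0359]
tool_rot: [-1.573, -0.001, -1.194]
force: [0.3, 0.2, -1.8]
grip_width: 0.0394
```

Call:
{"method": "drive_tool", "body": {"steps": [30, 0, 0, -1.5, 0, 30, 0, 0, -1, 0, 30, 0, 0, -1, 0, 30, 0, 0, 0, 0, 30, 0, 0, 0, 0]}}

```text
clock: 19.43
position: [0.5733, 0.3502, 0.0347]
tool_rot: [-1.57, 0.0, -1.194]
force: [-1.1, 0.6, -1.0]
grip_width: 0.0392
```

Call:
{"method": "drive_tool", "body": {"steps": [30, 0, 0, -1, 0, 30, 0, 0, -0.5, 0, 30, 0, 0, -0.5, 0, 30, 0, 0, 0, 0, 30, 0, 0, 0, 0]}}

```text
clock: 19.85
position: [0.5732, 0.3501, 0.0323]
tool_rot: [-1.571, 0.0, -1.194]
force: [0.5, -0.5, -2.0]
grip_width: 0.039
```

Call:
{"method": "drive_tool", "body": {"steps": [30, 0, 0, -0.4, 0, 30, 0, 0, -0.3, 0, 30, 0, 0, 0, 0, 30, 0, 0, 0, 0, 30, 0, 0, 0, 0]}}

```text
clock: 20.27
position: [0.5732, 0.3502, 0.0323]
tool_rot: [-1.571, 0.0, -1.194]
force: [-4.2, -2.1, 9.2]
grip_width: 0.0391
```

Resting on the tray floor. Releasing slowly, then rising.

Call:
{"method": "drive_tool", "body": {"steps": [41, 0, 0, 0.5, 0, 44, 0, 0, 0, 0, 48, 0, 0, 0, 0, 54, 0, 0, 0, 0, 60, 0, 0, 0, 0], "grip_force": 20}}

```text
clock: 20.68
position: [0.5732, 0.3501, 0.0321]
tool_rot: [-1.571, 0.0, -1.194]
force: [-0.4, 0.1, -0.5]
grip_width: 0.0599
```

Call:
{"method": "drive_tool", "body": {"steps": [60, 0, 0, 5, 0, 60, 0, 0, 15, 0, 60, 0, 0, 25, 0, 60, 0, 0, 35, 0, 60, 0, 0, 40, 0]}}

```text
clock: 21.1
position: [0.5725, 0.3497, 0.1536]
tool_rot: [-1.572, -0.0, -1.194]
force: [0.3, 1.0, 0.8]
grip_width: 0.0601
```

Call:
{"method": "drive_tool", "body": {"steps": [60, -5, -25, 20, 0, 60, -5, -35, 10, 0, 60, -5, -35, 0, 0, 60, -5, -35, 0, 0, 60, -5, -25, 0, 0]}}

```text
clock: 21.52
position: [0.5481, 0.1919, 0.1839]
tool_rot: [-1.569, -0.001, -1.196]
force: [0.3, 0.3, -0.0]
grip_width: 0.0602
```

```bash
python3 - <<'E'
from h import *
grab('side','z1s.png');grab('top','z1.png');s=monitor.observe();print(s['clock'],s['position'],s['force'])
k=lambda im,w,h:cv2.resize(np.clip(im.astype(float)*1.8,0,255).astype('uint8'),(w,h),interpolation=cv2.INTER_CUBIC)
S=cv2.imread('pics/z1s.png')
cv2.imwrite('pics/z1c.png',np.hstack([k(S[330:480,190:340],400,400),k(S[130:330,210:410],400,400)]))
E
```

```text
21.6167 [0.54831865 0.19021738 0.18386617] [1.02894482 0.40934931 0.83985567]
```

The picture limit is reached, so I check the placing with numbers.

```bash
python3 - <<'E'
from h import *
def blobs(f,box,z):
    u0,u1,v0,v1=box;c=cam(f);h=cv2.cvtColor(f['frame'],cv2.COLOR_RGB2HSV)[v0:v1,u0:u1].astype(int)
    m=((h[...,1]>95)&(h[...,2]>70)&(h[...,0]>=14)).astype('uint8')
    k,lab,st,ce=cv2.connectedComponentsWithStats(m)
    for i in range(1,k):
        if st[i,4]<40: continue
        W=np.array([ray(c,u+u0,v+v0,z)[:2] for v,u in np.argwhere(lab==i)],np.float32)*1000
        r=cv2.minAreaRect(W);print((ce[i]+[u0,v0]).round(),st[i,4],np.round(r[0]),np.round(r[1]),round(r[2],1))
print('top');ft=grab('top');blobs(ft,(140,235,175,270),.048)
print('side');fs=grab('side');blobs(fs,(205,325,365,470),.048)
cs=cam(fs)
a=np.radians(21.5);
for dz in(.008,.048):
  print(dz,[np.round(proj(cs,(.5732+x*np.cos(a)-y*np.sin(a),.3501+x*np.sin(a)+y*np.cos(a),dz))).tolist() for x,y in((.014,.02),(-.014,.02),(-.014,-.02),(.014,-.02))])
print('stick');blobs(ft,(430,500,185,265),.016)
print('display');blobs(fs,(255,345,195,295),.05)
E
```

```text
top
side
[291. 399.] 277 [489. 316.] [29. 34.] 12.6
[240. 414.] 277 [569. 357.] [28. 51.] 23.2
[221. 454.] 122 [574. 416.] [32. 60.] 21.6
0.008 [[234.0, 430.0], [251.0, 427.0], [248.0, 405.0], [233.0, 407.0]]
0.048 [[231.0, 421.0], [248.0, 418.0], [246.0, 396.0], [229.0, 398.0]]
stick
[466. 214.] 179 [ 556. -326.] [82. 12.] 27.6
display
[294. 236.] 88 [567. -42.] [15. 43.] 49.5
```

```bash
python3 -c "
from workcell import workorder;print(workorder.job_done())"
```

```text
the job is handed in; nothing more can be done
None
```

The job is done and handed in at about 22 s on the robot's clock. I pushed the square sample out of the left pocket with the large stick and laid the stick back flat near its old spot. I then set the sample down in the free end of the large tray.

**Last checks, from the side camera (numbers only):**
- **Sample:** it stands at about (0.57, 0.355), turned about 23° like the tray, and its outline fits an upright block. It is about 8 cm from the finial.
- **Round sample:** it is still visible in its pocket.
- **Stick:** the top camera shows its rod on the table with the right length and width, about 10 mm from where it started.
- **Contact forces:** the highest reading I saw was about 18 N, when I set the stick down.

**Checks that failed or disagreed:**
- **No final picture:** the 12-picture limit was reached, so the end state was checked by numbers only. The top camera found nothing in the tray, probably because the arm blocked its view.
- **Camera calibration:** the two cameras disagreed by about 6 mm on the display's position and 8 mm on height. I went around this by measuring the stick tip against the display itself.
- **Bystanders:** I did not measure the other objects again at the end, and no unexpected contact force showed in the readings.

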